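Ease a stuck press-fit lid off its seat with a wedge

TASK

The press-fit lid of the aluminium sample vessel is stuck. Pick up the double-ended wedge, feel for the ledge pad at one end, keep the wedge resting on it and push it in under the lid's ear; then change ends, a few millimetres of lift at a time so that the lid never stands more than 4 mm higher at one end than at the other, until both ends are raised by at least 5 mm and level to within 2 mm. Touch the vessel and lid only with the wedge, press with no more than 25 N and do not lift the vessel out of its socket; then lay the wedge flat back on the rubber mat and let go, leaving the tray of tubes, the dish and the jar alone.

Things in the scene. Friction and masses are not known exactly. Their poses are not given: they have to be found in the camera images.
- socket: Fixed dark steel ring, 108 mm across, let into the bench, in which the vessel stands loose (500 g with its lid). Origin on the vessel's axis, 0 to 12 mm above the bench (varies), the ring's top 12 mm higher. z up; y along the line through both ears (left +y, right -y). At each end a flat ledge pad 44 mm wide runs out to 86 mm from the axis.
- seat_left (a point): Point on the vessel where the left ear's lower outer edge lies when the lid is fully seated: 62 mm from the axis, 72.5 mm above socket's origin. Axes as socket. The flat, level top of the left ledge pad lies 2.5 to 8.5 mm below this height: each pad is set differently and not measured, so it must be felt (or seen). It runs from 40 mm inward of this point to 24 mm outward.
- seat_right (a point): The same for the right end, 62 mm from the axis along -y; axes as socket, so outward is -y. The right pad has its own height, 2.5 to 8.5 mm below this point. If a wedge lifts an ear without resting on the pad, the whole vessel rises in its socket.
- ear_left (a point): Middle of the lower outer edge of the lid's left ear (36 mm wide, 9 mm thick). Its height above seat_left is the rise of this end: 0 to 0.8 mm at the start, at most 9. Below it the seam is clear for 40 mm inward. Each end moves on its own, the other acting as hinge: it takes 6 to 9 N upward at the ear (10 to 20 N of push along the pad) and stays where it is left.
- ear_right (a point): The same on the lid's right ear, above seat_right.
- lid_centre (a point): Centre of the lid's upper face, 84.5 mm above socket's origin when seated (a 4 mm boss stands higher). The lid is a disc of 104 mm; z is its normal. It is guided and stays on the vessel.
- wedge_centre (a point): Centre of the loose steel wedge (about 180 g), 25 mm above its flat underside. Symmetrical, 128 mm long along its x. In the middle a grip block 26 (x) by 20 (y) by 50 mm high; from it a blade 18 mm wide runs out along +x and -x. Each blade is 2 mm thick at the tip; its upper face ramps straight up to 16 mm thick at 42 mm from the tip (1 mm per 3 mm), then stays 16.
- mat: Fixed flat rubber mat, 150 mm (x) by 190 mm (y), 4 mm thick; origin at the centre of its underside, on the bench.
- tube_tray_mid (a point): Middle of a loose low wooden tray, 130 x 110 mm, 23 mm high with four stoppered tubes lying in it; point 10 mm above the bench. Bystander.
- dish_mid (a point): Middle of a loose white dish, 84 mm across, 40 mm high; point 20 mm above the bench. Bystander.
- jar_mid (a point): Middle of a loose small jar, 64 mm across, 60 mm high; point 30 mm above the bench. Bystander.
Not all that is in view belongs to the job. There is more than one size of the part that bears wedge_centre; the job needs the larger.

How it is judged:
By the outcome, as a careful person would: the job done as asked, in the order asked, and still so for the second after the job is handed in, with the robot touching nothing.
It also fails if it takes over 72 s, if anything falls off the work surface, if the arm or the gripper's body presses on something with over 40 N, if the wrist force passes 120 N, or if a joint passes its speed limit or range.

ROBOT

A 6-joint arm with a two-finger parallel gripper is mounted at the origin on the work surface. World frame = base frame: x ahead of the robot, y to its left, z up, the work surface at z = 0. Lengths are in m, angles in degrees, forces in N, time in s.
With the tool pointing down it reaches from about 0.3 to 0.75 m from the base axis. Payload 8.5 kg.
Tool frame: the origin (TCP) lies at the very end of the fingers, on their centre line; the grasp point (between the pads) lies 19 mm behind it (env.tcp_to_grasp is the distance from the TCP to the grasp point, in m); z points along the fingers, y is the line along which they close (so a half turn about z gives the same grasp; the last joint's range is limited). The gripper opens to 85 mm and grips with 20 to 120 N. Pads are 22 mm wide; open, the fingers measure 114 mm over their backs; the gripper's body (76 mm by 85 mm) begins 54 mm behind the grasp point. The pads swing forward as they close: fully open they stand 13 mm farther back than shut.
Start: joints at [63.868, 21.807, 74.336, -0, 83.858, -12.336], TCP at [0.131, 0.534, 0.231] pointing down, gripper open.
Joint ranges: [-178.18, 178.18], [-50.72, 133.34], [12.68, 142.11], [-81.47, 261.47], [9.98, 163.14], [-165.26, 165.26]. Speed limits (degrees/s): [136.94, 136.94, 180, 180, 180, 180].

INTERFACE

Orientations are given as a 3x3 rotation matrix whose columns are the frame's x, y, z axes.
In Python, from rig import status, get_image, env gives the robot as it stands.
- The arm moves only by the shell command python3 -m handwheel 'ROWS' [FORCE]. ROWS is text: rows parted by semicolons, each of 7 numbers parted by spaces: the shift along the world's x, y, z in cm, then the turn, a rotation vector about the world's x, y, z in degrees, then the opening, from 0 (shut) to 1 (fully open). In form: dx dy dz wx wy wz gripper; .... A call has 1 to 8 rows; each row is the pose to reach, as a shift and turn from the pose commanded when the call began; what a row does not reach only later rows make up. A row lasts 1/12 s, in which the tool goes at most 41.7 mm and 7.16 degrees, less where a joint would pass 70% of its speed; a pose out of reach is approached as far as the arm can. A call with a gripper value outside its range is refused whole. The fingers move at their own pace and stop on an object; FORCE is the grip in N (left out, the last holds). Time passes only in rows, so rows that repeat a pose let the fingers close. It gives the time, the measured TCP pose, the force, the opening and the grip force at its end, in the units of the state.
- status.observe(): the state, without advancing time (a new reading comes with each control period).
- get_image(name): name is "scene" or "top"; returns a dict with "color" (384x512x3 uint8, red, green, blue), "vertical_fov" (degrees; the focal length in pixels is half the picture's height over the tangent of half this angle, whatever the lens; pixels are square), "cx", "cy" (the principal point, pixels), "xyz" and "orientation" of the camera in the world. Camera axes: x right, y down, z forward; pixel columns grow to the right and rows downward; lengths in m; the calibration is good to about 2 mm. A picture is of the moment at which its call begins. There is no depth.
- env.close_job(): hands the job in; it is judged then, once.
The state is a dict: "time_s": time; "q": joint angles; "qvel": joint speeds; "joint_efforts": joint torques, N m; "position": TCP position; "tool_rot": TCP orientation; "ft_force": force on the tool from outside, world axes, zero at the start; "wrist_torque": the same for the moment, N m; "grip_width": finger opening in m; "gripper_force": force on a finger pad.
Only numpy, scipy, OpenCV 4.12 (cv2) and the standard library are available. Lean on these libraries where they do the work, as an engineer would, in place of code of your own. Each camera call takes 0.05 s, during which the arm holds its last target. There are 200 camera calls.

## Working session

There is one attempt and no reset: what is moved stays moved. The work goes in short steps, Python scripts to look and compute and a shell command to move; the robot and the scene stay as the last step left them, time stands still between calls to the robot, and variables do not carry over. Pictures are saved under pics/ and viewed, at most 10 in all, crops included, and the job is handed in when it is done.

```bash
ls; mkdir -p pics
python3 - <<'E'
from rig import status,get_image,env
import cv2,numpy as np,pickle
for n in("scene","top"):
    d=get_image(n); cv2.imwrite(f"pics/{n}0.png",d["color"][:,:,::-1]); pickle.dump(d,open(f"{n}0.pkl","wb"))
    print(n,d["vertical_fov"],d["cx"],d["cy"],d["xyz"],np.round(d["orientation"],4).tolist())
s=status.observe();print(s["time_s"],s["position"],np.round(s["tool_rot"],3).tolist(),s["ft_force"],s["grip_width"],env.tcp_to_grasp)
E
```

```text
pics
scene 46.00087448755263 249.68386052385026 191.59938288984472 [ 0.87428506 -0.44197381  1.04403461] [[0.7853, 0.5246, -0.3288], [0.6189, -0.6771, 0.398], [-0.0138, -0.5161, -0.8564]]
top 42.44599032000675 252.37199457721667 189.50435863352095 [ 0.40487183 -0.01141694  1.2125125 ] [[-0.0149, -0.995, 0.0986], [-0.9998, 0.0164, 0.0148], [-0.0163, -0.0984, -0.995]]
0.1 [0.13106199 0.53388285 0.2307777 ] [[-0.971, 0.238, -0.001], [0.238, 0.971, -0.001], [0.0, -0.001, -1.0]] [-0.03135841 -0.16744126  0.30877698] 0.08544026572088048 0.0187
```

View pics/scene0.png

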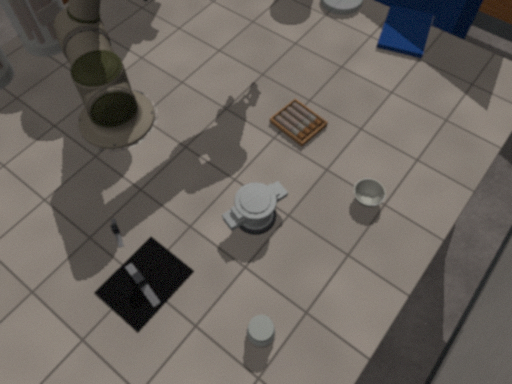

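View pics/top0.png

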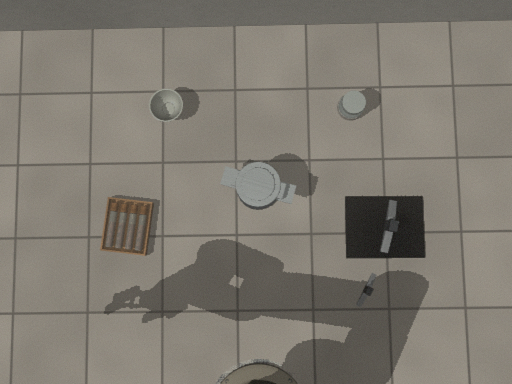

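Candidates for the wedge in the top view are the large one on the mat (389,226) and the smaller one on the bench (367,289). In the scene view these are (143,285) and (117,235). I choose the one on the mat and will check it in a crop.

```bash
cat > h.py <<'E'
import numpy as np,pickle,cv2
def load(n): return pickle.load(open(n+".pkl","rb"))
def f(d): return d["color"].shape[0]/2/np.tan(np.radians(d["vertical_fov"]/2))
def ray(d,u,v):
    r=np.array(d["orientation"])@np.array([(u-d["cx"])/f(d),(v-d["cy"])/f(d),1]);return np.array(d["xyz"]),r
def onz(d,u,v,z):
    o,r=ray(d,u,v);return o+r*(z-o[2])/r[2]
def tri(rays):
    A=np.zeros((3,3));b=np.zeros(3)
    for o,r in rays:
        r=r/np.linalg.norm(r);P=np.eye(3)-np.outer(r,r);A+=P;b+=P@o
    p=np.linalg.solve(A,b);return p,[np.linalg.norm(np.cross(p-o,r/np.linalg.norm(r))) for o,r in rays]
def proj(d,p):
    c=np.array(d["orientation"]).T@(np.array(p)-d["xyz"]);return d["cx"]+f(d)*c[0]/c[2],d["cy"]+f(d)*c[1]/c[2]
E
python3 - <<'E'
from h import *
t=load("top0")["color"][:,:,::-1];s=load("scene0")["color"][:,:,::-1]
def cr(im,x,y,w,h,k=5): return cv2.resize(im[y:y+h,x:x+w],None,fx=k,fy=k,interpolation=cv2.INTER_CUBIC)
# 80x60 each at x5 -> 400x300
a=np.hstack([cr(t,340,190,80,60),cr(t,218,150,80,60)]);b=np.hstack([cr(s,95,255,80,60),cr(s,217,175,80,60)])
o=np.vstack([a,b]);o=np.clip(o.astype(float)*1.3,0,255).astype(np.uint8);cv2.imwrite("pics/crop1.png",o)
E
```

```text
(no output)
```

View pics/crop1.png

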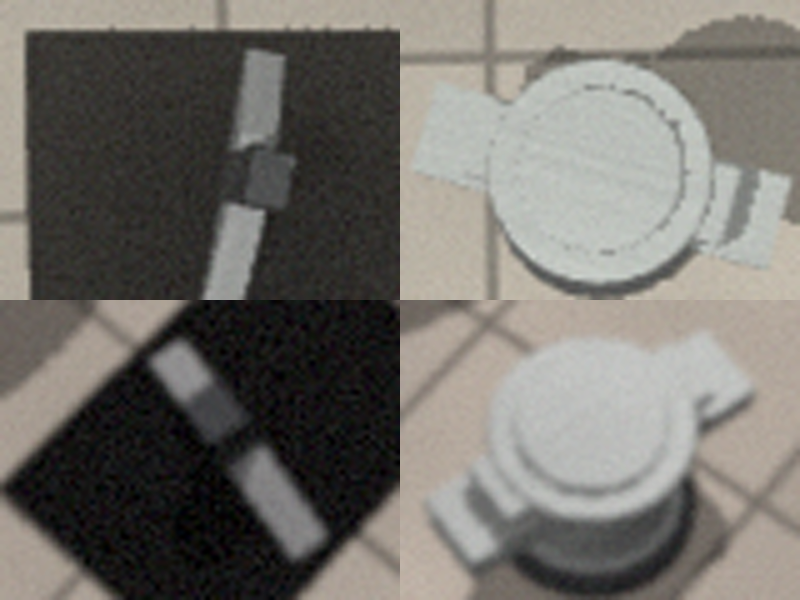

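The crop shows the large wedge on the mat with its tips near (393,200) and (386,252) in the top view. In the vessel crops the lid centre is near (258,184) and the wide pads stick out beyond the ears. Next I measure.

Run:
```python
from h import *
T=load("top0");S=load("scene0")
def comps(d,box,thr):
    x,y,w,h=box;im=d["color"][y:y+h,x:x+w].astype(int);return thr(im).astype(np.uint8)
# wedge blades top: bright on mat
out={}
for n,d,box in(("t",T,(347,198,75,58)),("s",S,(112,255,60,60))):
    x,y,w,h=box;g=cv2.cvtColor(d["color"],cv2.COLOR_RGB2GRAY)[y:y+h,x:x+w]
    m=(g>85).astype(np.uint8);k,l,st,c=cv2.connectedComponentsWithStats(m)
    for i in range(1,k):
        if st[i,4]>25 and 0<st[i,0] and st[i,0]+st[i,2]<w:
            cn=cv2.findContours((l==i).astype(np.uint8),0,1)[0][0]
            r=cv2.minAreaRect(cn);print(n,st[i],(c[i]+[x,y]).round(2),np.round(cv2.boxPoints(r)+[x,y],1).tolist())
# vessel: bluish
for n,d,box in(("t",T,(210,150,100,70)),("s",S,(210,170,90,65))):
    x,y,w,h=box;im=cv2.GaussianBlur(d["color"],(3,3),0)[y:y+h,x:x+w].astype(int)
    m=((im[:,:,2]-im[:,:,0]>-3)&(im.sum(2)>300)).astype(np.uint8)
    k,l,st,c=cv2.connectedComponentsWithStats(m);i=1+np.argmax(st[1:,4]);m=(l==i).astype(np.uint8)
    cn=cv2.findContours(m,0,1)[0];cn=max(cn,key=len);ap=cv2.approxPolyDP(cn,2,True)[:,0]+[x,y]
    print(n,"vessel",st[i],(c[i]+[x,y]).round(2),ap.tolist())
    cv2.imwrite(f"m_{n}.png",m*255)
# mat corners by top
g=cv2.cvtColor(T["color"],cv2.COLOR_RGB2GRAY);m=(g<70).astype(np.uint8);m[:180]=0;m[265:]=0;m[:,:335]=0
cn=max(cv2.findContours(m,0,1)[0],key=cv2.contourArea);b=cv2.boxPoints(cv2.minAreaRect(cn));print([onz(T,*p,.004).round(4).tolist() for p in b],onz(T,*b.mean(0),.004))
```

```text
t [ 40   2  10  20 131] [391.47 209.17] [[386.9, 219.0], [388.8, 199.7], [396.3, 200.4], [394.3, 219.7]]
t [ 34  33  12  22 169] [386.25 241.35] [[379.8, 250.7], [385.0, 230.0], [392.5, 231.9], [387.4, 252.6]]
s [14  9 11 11 73] [130.9  268.81] [[125.0, 266.7], [130.6, 262.5], [136.8, 270.7], [131.2, 274.9]]
s [ 32  30  15  21 137] [150.78 295.53] [[141.4, 289.1], [147.2, 284.9], [159.2, 301.4], [153.4, 305.6]]
t vessel [  11   12   74   45 2019] [257.78 184.39] [[226, 168], [221, 182], [236, 187], [244, 202], [254, 206], [267, 204], [275, 198], [290, 202], [294, 186], [280, 182], [277, 174], [267, 164], [251, 163], [240, 171]]
s vessel [  13   13   63   44 1476] [254.72 201.71] [[278, 183], [269, 186], [244, 186], [236, 196], [236, 205], [223, 215], [233, 226], [236, 223], [230, 216], [232, 211], [238, 218], [243, 215], [250, 218], [263, 217], [271, 212], [276, 199], [285, 194]]
[[0.5049, -0.2198, 0.004], [0.5018, -0.4119, 0.004], [0.3544, -0.4047, 0.004], [0.3571, -0.2149, 0.004]] [ 0.42910424 -0.3129137   0.004     ]
```

Run:
```python
from h import *
T=load("top0");S=load("scene0")
a=onz(T,392.6,199.5,.006);b=onz(T,383.4,252.2,.006)
print("wedge",a,b,np.linalg.norm(a-b),(a+b)/2,np.degrees(np.arctan2(*(a-b)[1::-1])))
# from scene
a2=onz(S,127.7,264.3,.006);b2=onz(S,156.5,303.9,.006);print(a2,b2,np.linalg.norm(a2-b2),(a2+b2)/2)
# small one: length
# triangulate pad corners
for n,p,q in(("L1",(225.5,166.5),(278.5,181.5)),("L2",(220.3,183.5),(287,193)),("R1",(296.5,185.6),(222.3,214.3)),("R2",(292,203.6),(232,227))):
    P,e=tri([ray(T,*p),ray(S,*q)]);print(n,P.round(4),np.round(e,4))
# lid circle top: contour pts
m=cv2.imread("m_t.png",0);cn=max(cv2.findContours(m,0,1)[0],key=len)[:,0]+[210,150]
ang=np.degrees(np.arctan2(cn[:,1]-184,cn[:,0]-258));k=((ang>35)&(ang<140))|((ang<-40)&(ang>-130))
e=cv2.fitEllipse(cn[k].astype(np.float32));print("lid top",e)
m=cv2.imread("m_s.png",0);cn=max(cv2.findContours(m,0,1)[0],key=len)[:,0]+[210,170]
print([tuple(c) for c in cn.tolist()])
for z in(.085,.09,.095):print(z,onz(T,*e[0],z),e[1][0]/f(T)*(1.2125-z))
```

```text
wedge [ 0.4943458 -0.3347568  0.006    ] [ 0.36730867 -0.30723537  0.006     ] 0.1299840857846982 [ 0.43082724 -0.32099609  0.006     ] -12.223710600726333
[ 0.36810671 -0.30633782  0.006     ] [ 0.49328913 -0.33371622  0.006     ] 0.1281413773539553 [ 0.43069792 -0.32002702  0.006     ]
L1 [0.5609 0.059  0.1185] [0.0072 0.0072]
L2 [0.5488 0.0927 0.0011] [0.0104 0.0104]
R1 [ 0.515  -0.0976  0.128 ] [0.0067 0.0067]
R2 [ 0.4972 -0.0804  0.0084] [0.0129 0.0129]
lid top ((257.8445739746094, 184.2561492919922), (43.08897018432617, 47.537109375), 93.4331283569336)
[(275, 183), (274, 184), (273, 185), (272, 185), (271, 185), (270, 185), (269, 186), (268, 186), (267, 186), (266, 186), (265, 186), (264, 186), (263, 185), (262, 185), (261, 184), (260, 184), (259, 184), (258, 184), (257, 184), (256, 184), (255, 184), (254, 184), (253, 184), (252, 184), (251, 184), (250, 184), (249, 185), (248, 185), (247, 185), (246, 186), (245, 186), (244, 186), (243, 187), (242, 188), (241, 188), (241, 189), (240, 190), (239, 190), (239, 191), (238, 192), (238, 193), (237, 194), (237, 195), (236, 196), (236, 
[... 1032 characters left out ...]
216), (266, 215), (267, 215), (268, 214), (269, 213), (270, 213), (271, 212), (271, 211), (272, 210), (273, 209), (273, 208), (273, 207), (274, 206), (274, 205), (274, 204), (274, 203), (274, 202), (275, 201), (276, 201), (276, 200), (276, 199), (277, 198), (278, 198), (279, 197), (280, 197), (281, 197), (282, 196), (283, 195), (284, 195), (285, 194), (285, 193), (285, 192), (284, 191), (284, 190), (283, 189), (282, 188), (281, 187), (280, 186), (279, 185), (278, 184), (278, 183), (277, 183), (276, 183)]
0.085 [ 0.52850614 -0.00739313  0.085     ] 0.09826284815054147
0.09 [ 0.52795788 -0.00741097  0.09      ] 0.09782709272637055
0.095 [ 0.52740961 -0.00742882  0.095     ] 0.09739133730219963
```

Run:
```python
from h import *
T=load("top0");S=load("scene0");Q={}
for n,p,q in(("L1",(225.5,166.5),(287,193)),("L2",(220.3,183.5),(278.5,181.5)),("R1",(296.5,185.6),(232,227)),("R2",(292,203.6),(222.3,214.3))):
    P,e=tri([ray(T,*p),ray(S,*q)]);Q[n]=P;print(n,P.round(4),e[0].round(4))
L=(Q["L1"]+Q["L2"])/2;R=(Q["R1"]+Q["R2"])/2;print(L,R,np.linalg.norm(L-R),np.degrees(np.arctan2(*(L-R)[1::-1])),(L+R)/2)
# subpixel circle edge: radial gradient in smoothed chroma, both views? scene lid top ellipse extremes
for z in(.08,.085,.09,.095,.1):
    # predicted lid rim in scene given top centre
    c=onz(T,257.85,184.3,z);th=np.linspace(0,2*np.pi,72);pts=np.array([proj(S,c+.052*np.array([np.cos(a),np.sin(a),0])) for a in th])
    print(z,c.round(4),"scene rim x",pts[:,0].min().round(1),pts[:,0].max().round(1),"y",pts[:,1].min().round(1),pts[:,1].max().round(1))
g=cv2.cvtColor(S["color"],cv2.COLOR_RGB2GRAY);print(g[178:192,254:258].mean(1).round(),g[195:202,230:244].mean(0).round())
```

```text
L1 [0.5744 0.0683 0.0628] 0.0003
L2 [0.5357 0.0821 0.0618] 0.002
R1 [ 0.527  -0.0953  0.0708] 0.0023
R2 [ 0.4858 -0.0834  0.0705] 0.0029
[0.55506169 0.07515618 0.0622969 ] [ 0.50638444 -0.08936372  0.07065994] 0.1717737280228626 73.5178562847762 [ 0.53072306 -0.00710377  0.06647842]
0.08 [ 0.529  -0.0074  0.08  ] scene rim x 233.1 275.4 y 182.7 219.4
0.085 [ 0.5284 -0.0074  0.085 ] scene rim x 232.8 275.3 y 181.5 218.3
0.09 [ 0.5279 -0.0074  0.09  ] scene rim x 232.5 275.1 y 180.3 217.2
0.095 [ 0.5273 -0.0074  0.095 ] scene rim x 232.3 275.0 y 179.1 216.1
0.1 [ 0.5268 -0.0075  0.1   ] scene rim x 232.0 274.9 y 177.9 214.9
[133. 131. 133. 134. 140. 146. 149. 147. 150. 150. 150. 150. 148. 148.] [133. 133. 133. 130. 130. 137. 142. 143. 141. 137. 138. 142. 145. 145.]
```

Vessel axis is at (0.530, -0.007), with the ears' line at 73.5°. The wedge centre is at (0.431, -0.3205), at -12.2°. I'm moving toward the wedge.

```bash
python3 -m handwheel '24 -22 0 0 0 1.6 1;24 -22 0 0 0 1.6 1;24 -22 0 0 0 1.6 1;24 -22 0 0 0 1.6 1;24 -22 0 0 0 1.6 1;24 -22 0 0 0 1.6 1;24 -22 0 0 0 1.6 1;24 -22 0 0 0 1.6 1'; python3 -m handwheel '6 -31 0 0 0 0 1;6 -31 0 0 0 0 1;6 -31 0 0 0 0 1;6 -31 0 0 0 0 1;6 -31 0 0 0 0 1;6 -31 0 0 0 0 1;6 -31 0 0 0 0 1;6 -31 0 0 0 0 1'
```

```text
time_s: 0.77
position: [0.3727, 0.312, 0.2311]
tool_rot: [[-0.977, 0.212, -0.0], [0.212, 0.977, -0.0], [0.0, -0.0, -1.0]]
ft_force: [0.5, 0.4, -0.6]
grip_width: 0.0852
gripper_force: 0.0
time_s: 1.43
position: [0.4314, 0.0007, 0.2312]
tool_rot: [[-0.977, 0.214, -0.0], [0.214, 0.977, -0.001], [0.0, -0.001, -1.0]]
ft_force: [-0.5, 0.3, 0.8]
grip_width: 0.0853
gripper_force: 0.0
```

```bash
python3 -m handwheel '0 -32.1 0 0 0 0 1;0 -32.1 0 0 0 0 1;0 -32.1 0 0 0 0 1;0 -32.1 0 0 0 0 1;0 -32.1 0 0 0 0 1;0 -32.1 0 0 0 0 1;0 -32.1 0 0 0 0 1;0 -32.1 0 0 0 0 1'; python3 -m handwheel '0 0 -4 0 0 0 1;0 0 -8 0 0 0 1;0 0 -12 0 0 0 1;0 0 -15 0 0 0 1;0 0 -15 0 0 0 1'
python3 - <<'E'
from rig import status,get_image
import cv2
d=get_image("top");c=d["color"][130:330,300:450,::-1];cv2.imwrite("pics/t1.png",cv2.resize(c,None,fx=3,fy=3))
print(status.observe()["position"])
E
```

```text
time_s: 2.1
position: [0.4305, -0.3201, 0.2308]
tool_rot: [[-0.977, 0.213, -0.001], [0.213, 0.977, 0.0], [0.001, -0.0, -1.0]]
ft_force: [-0.8, -1.1, 0.1]
grip_width: 0.0855
gripper_force: 0.0
time_s: 2.52
position: [0.4289, -0.3146, 0.0759]
tool_rot: [[-0.977, 0.212, -0.007], [0.212, 0.977, 0.009], [0.009, 0.007, -1.0]]
ft_force: [-1.3, 1.0, -0.5]
grip_width: 0.0854
gripper_force: 0.0
[ 0.43016487 -0.31586456  0.07929098]
```

View pics/t1.png

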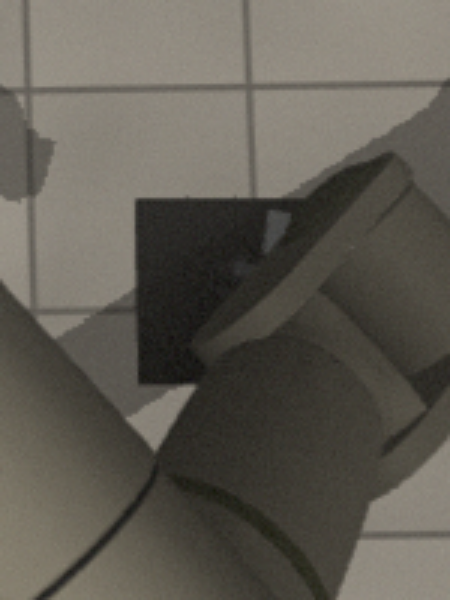

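The arm hides most of the mat, but the wedge tip shows at about (392,207) in the top view, where I expected it. I'm lowering and then closing.

```bash
python3 -m handwheel '0 0 -3 0 0 0 1;0 0 -5.5 0 0 0 1;0 0 -6.7 0 0 0 1;0 0 -6.7 0 0 0 1;0 0 -6.7 0 0 0 1' 100; python3 -m handwheel '0 0 0 0 0 0 0.25;0 0 0 0 0 0 0;0 0 0 0 0 0 0;0 0 0 0 0 0 0;0 0 0 0 0 0 0;0 0 0 0 0 0 0;0 0 0 0 0 0 0;0 0 0 0 0 0 0' 100
```

```text
time_s: 2.98
position: [0.432, -0.3177, 0.0161]
tool_rot: [[-0.977, 0.211, 0.002], [0.211, 0.977, -0.002], [-0.002, -0.001, -1.0]]
ft_force: [-0.4, 0.1, 0.7]
grip_width: 0.0854
gripper_force: 0.0
time_s: 3.65
position: [0.4314, -0.3172, 0.0149]
tool_rot: [[-0.977, 0.211, 0.001], [0.211, 0.977, -0.001], [-0.001, -0.001, -1.0]]
ft_force: [-0.2, 0.0, 6.7]
grip_width: 0.0188
gripper_force: 98.1
```

```bash
python3 -m handwheel '0 0 2 0 0 0 0;0 0 4 0 0 0 0;0 0 8 0 0 0 0;0 0 12 0 0 0 0;0 0 15 0 0 0 0;0 0 15 0 0 0 0' ; python3 -m handwheel '4 30 0 0 0 -57 0;4 30 0 0 0 -57 0;4 30 0 0 0 -57 0;4 30 0 0 0 -57 0;4 30 0 0 0 -57 0;4 30 0 0 0 -57 0;4 30 0 0 0 -57 0;4 30 0 0 0 -57 0'
```

```text
time_s: 4.15
position: [0.4327, -0.3185, 0.1702]
tool_rot: [[-0.977, 0.211, 0.007], [0.211, 0.977, -0.008], [-0.008, -0.006, -1.0]]
ft_force: [1.0, -0.8, -0.7]
grip_width: 0.0185
gripper_force: 97.8
time_s: 4.82
position: [0.4702, -0.0187, 0.1635]
tool_rot: [[-0.431, 0.902, -0.002], [0.902, 0.431, 0.001], [0.001, -0.001, -1.0]]
ft_force: [1.1, -0.8, -2.0]
grip_width: 0.0188
gripper_force: 98.1
```

```bash
python3 -m handwheel '9.8 14.0 0 0 0 -42 0;9.8 14.0 0 0 0 -42 0;9.8 14.0 0 0 0 -42 0;9.8 14.0 0 0 0 -42 0;9.8 14.0 0 0 0 -42 0;9.8 14.0 0 0 0 -42 0;9.8 14.0 0 0 0 -42 0;9.8 14.0 0 0 0 -42 0'
python3 - <<'E'
from rig import status,get_image
from h import *
for n in("scene","top"):
    d=get_image(n);pickle.dump(d,open(n+"1.pkl","wb"))
S=load("scene1");T=load("top1");s=status.observe();p=s["position"];print(p,s["ft_force"],np.round(s["tool_rot"],3).tolist())
def cr(im,x,y,w,h,k=5): return cv2.resize(im[y:y+h,x:x+w,::-1],None,fx=k,fy=k,interpolation=cv2.INTER_CUBIC)
u,v=map(int,proj(S,p));a,b=map(int,proj(T,p));print(u,v,a,b)
o=np.hstack([cr(S["color"],u-45,v-45,80,100),cr(T["color"],a-40,b-50,80,100)]);cv2.imwrite("pics/c2.png",np.clip(o*1.4,0,255).astype(np.uint8))
E
```

```text
time_s: 5.48
position: [0.5683, 0.1191, 0.1633]
tool_rot: [[0.277, 0.961, -0.002], [0.961, -0.277, -0.0], [-0.001, -0.002, -1.0]]
ft_force: [-0.3, -0.5, -1.7]
grip_width: 0.0189
gripper_force: 98.2
[0.56838659 0.11857163 0.16392845] [ 0.38389506  1.44624559 -1.73965226] [[0.276, 0.961, -0.001], [0.961, -0.276, -0.0], [-0.0, -0.001, -1.0]]
299 155 198 162
```

View pics/c2.png

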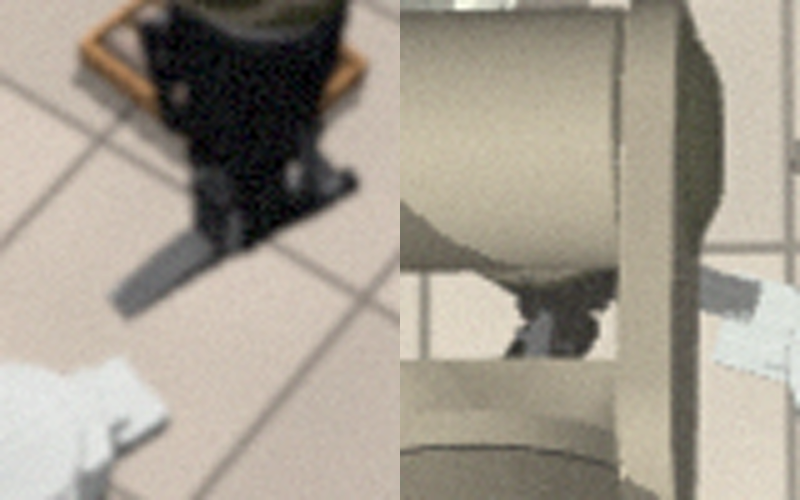

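```bash
python3 - <<'E'
from h import *
S=load("scene1");p=np.array([.5684,.1188,.1636]);d=np.array([.276,.961,0])
for h in(.008,.011,.014):
  print(h,[np.round(proj(S,p-.064*d-[0,0,h]+np.array([.961,-.276,0])*e),1) for e in(-.009,.009)])
E
python3 -m handwheel '0 0 -3 0 0 0 0;0 0 -6 0 0 0 0;0 0 -7.4 0 0 0 0;0 0 -7.4 0 0 0 0;0 0 -7.4 0 0 0 0;0 0 -7.4 0 0 0 0'; for i in 1 2; do python3 -m handwheel '0 0 -0.2 0 0 0 0;0 0 -0.3 0 0 0 0;0 0 -0.3 0 0 0 0'; done
```

```text
0.008 [array([275.9, 168.1]), array([280.5, 173.2])]
0.011 [array([275.8, 168.8]), array([280.5, 174. ])]
0.014 [array([275.8, 169.5]), array([280.4, 174.6])]
time_s: 6.08
position: [0.5695, 0.1188, 0.0917]
tool_rot: [[0.278, 0.961, 0.002], [0.961, -0.278, 0.0], [0.001, 0.002, -1.0]]
ft_force: [0.4, 0.3, -1.3]
grip_width: 0.0189
gripper_force: 98.4
time_s: 6.33
position: [0.569, 0.1191, 0.0878]
tool_rot: [[0.278, 0.96, 0.001], [0.96, -0.278, 0.0], [0.0, 0.001, -1.0]]
ft_force: [-0.8, -0.2, -1.2]
grip_width: 0.0189
gripper_force: 98.4
time_s: 6.58
position: [0.5687, 0.1191, 0.0841]
tool_rot: [[0.278, 0.96, -0.0], [0.96, -0.278, 0.0], [-0.0, -0.0, -1.0]]
ft_force: [-0.7, -0.3, -2.5]
grip_width: 0.019
gripper_force: 98.4
```

```bash
for i in 1 2 3; do python3 -m handwheel '0 0 -0.15 0 0 0 0;0 0 -0.15 0 0 0 0;0 0 -0.15 0 0 0 0' | grep -E 'posi|ft'; done
```

```text
position: [0.5688, 0.1191, 0.0827]
ft_force: [0.4, 0.5, -1.6]
position: [0.5688, 0.1191, 0.0813]
ft_force: [1.0, 0.1, -2.6]
position: [0.5688, 0.1191, 0.0797]
ft_force: [-0.1, -0.3, -1.9]
```

```bash
for i in 1 2 3 4; do python3 -m handwheel '0 0 -0.1 0 0 0 0;0 0 -0.1 0 0 0 0;0 0 -0.1 0 0 0 0' | grep -E 'posi|ft'; done
```

```text
position: [0.5688, 0.1191, 0.0788]
ft_force: [-0.0, 0.2, -2.8]
position: [0.5688, 0.1191, 0.0778]
ft_force: [0.2, -0.4, -2.1]
position: [0.5688, 0.1191, 0.0767]
ft_force: [-0.2, -0.0, -2.2]
position: [0.569, 0.1192, 0.0762]
ft_force: [0.0, 1.3, 2.3]
```

```bash
python3 -m handwheel '-0.11 -0.38 0 0 0 0 0;-0.23 -0.77 0 0 0 0 0;-0.34 -1.15 0 0 0 0 0;-0.34 -1.15 0 0 0 0 0' | grep -E 'posi|ft|rot'; python3 -m handwheel '-0.06 -0.19 0 0 0 0 0;-0.06 -0.19 0 0 0 0 0;-0.06 -0.19 0 0 0 0 0' | grep -E 'posi|ft'
```

```text
position: [0.5656, 0.1068, 0.0762]
tool_rot: [[0.279, 0.96, 0.001], [0.96, -0.279, -0.0], [-0.0, 0.001, -1.0]]
ft_force: [0.7, -0.5, 4.0]
position: [0.5651, 0.1055, 0.0762]
ft_force: [0.9, 0.7, 5.1]
```

```bash
for i in 1 2 3; do python3 -m handwheel '-0.04 -0.14 0 0 0 0 0;-0.04 -0.14 0 0 0 0 0;-0.04 -0.14 0 0 0 0 0' | grep -E 'posi|ft'; done
```

```text
position: [0.5648, 0.1042, 0.0762]
ft_force: [1.1, 2.0, 4.8]
position: [0.5644, 0.1029, 0.0762]
ft_force: [0.2, 2.5, 6.6]
position: [0.564, 0.1015, 0.0762]
ft_force: [1.5, 2.2, 5.9]
```

```bash
for i in 1 2 3; do python3 -m handwheel '-0.04 -0.14 0 0 0 0 0;-0.04 -0.14 0 0 0 0 0;-0.04 -0.14 0 0 0 0 0' | grep -E 'posi|ft'; done
```

```text
position: [0.5636, 0.1003, 0.0763]
ft_force: [1.4, 3.9, 4.8]
position: [0.5635, 0.0996, 0.0764]
ft_force: [2.2, 7.6, 5.9]
position: [0.5633, 0.0988, 0.0765]
ft_force: [3.2, 10.8, 5.3]
```

```bash
for i in 1 2; do python3 -m handwheel '-0.04 -0.14 0 0 0 0 0;-0.04 -0.14 0 0 0 0 0;-0.04 -0.14 0 0 0 0 0' | grep -E 'posi|ft|rot'; done
```

```text
position: [0.5629, 0.0975, 0.0765]
tool_rot: [[0.279, 0.96, 0.003], [0.96, -0.279, 0.003], [0.004, 0.002, -1.0]]
ft_force: [4.4, 10.9, 5.6]
position: [0.5625, 0.0961, 0.0765]
tool_rot: [[0.279, 0.96, 0.003], [0.96, -0.279, 0.003], [0.004, 0.002, -1.0]]
ft_force: [3.0, 12.0, 6.1]
```

```bash
for i in 1 2; do python3 -m handwheel '-0.04 -0.14 0 0 0 0 0;-0.08 -0.28 0 0 0 0 0;-0.08 -0.28 0 0 0 0 0;-0.08 -0.28 0 0 0 0 0' | grep -E 'time|posi|ft|rot'; done
python3 - <<'E'
from rig import get_image
from h import *
for n in("scene","top"):
    d=get_image(n);pickle.dump(d,open(n+"2.pkl","wb"))
a=load("scene0")["color"];b=load("scene2")["color"]
cr=lambda im:cv2.resize(im[170:230,215:295,::-1],None,fx=5,fy=5,interpolation=cv2.INTER_CUBIC)
cv2.imwrite("pics/c3.png",np.clip(np.hstack([cr(a),cr(b)])*1.4,0,255).astype(np.uint8))
E
```

```text
time_s: 11.25
position: [0.5617, 0.0933, 0.0765]
tool_rot: [[0.279, 0.96, 0.003], [0.96, -0.279, 0.003], [0.004, 0.002, -1.0]]
ft_force: [3.7, 11.0, 6.0]
time_s: 11.58
position: [0.5609, 0.0904, 0.0765]
tool_rot: [[0.279, 0.96, 0.003], [0.96, -0.279, 0.003], [0.004, 0.002, -1.0]]
ft_force: [2.8, 11.0, 6.3]
```

View pics/c3.png

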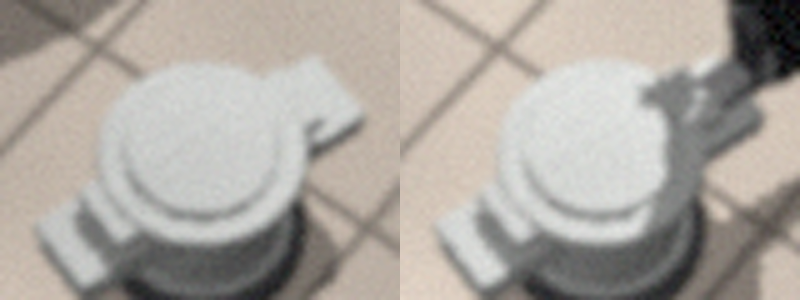

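In the right half of the crop the blade is under the left ear at about (700,90), and the vessel has stayed in its socket. Now I withdraw and cross over.

```bash
python3 -m handwheel '0.17 0.58 0 0 0 0 0;0.45 1.54 0 0 0 0 0;0.8 2.7 0 0 0 0 0;1.14 3.84 0 0 0 0 0;1.14 3.84 0.3 0 0 0 0;1.14 3.84 3 0 0 0 0;1.14 3.84 5.5 0 0 0 0;1.14 3.84 5.5 0 0 0 0'| grep -E 'posi|ft|rot';python3 -m handwheel '-7.7 -26 0 0 0 0 0;-7.7 -26 0 0 0 0 0;-7.7 -26 0 0 0 0 0;-7.7 -26 0 0 0 0 0;-7.7 -26 0 0 0 0 0;-7.7 -26 0 0 0 0 0;-7.7 -26 0 0 0 0 0;-7.7 -26 0 0 0 0 0'
```

```text
position: [0.573, 0.1277, 0.1347]
tool_rot: [[0.278, 0.961, 0.006], [0.961, -0.278, 0.001], [0.002, 0.006, -1.0]]
ft_force: [0.6, 1.2, -1.7]
time_s: 13.02
position: [0.493, -0.1362, 0.1299]
tool_rot: [[0.283, 0.959, -0.002], [0.959, -0.283, 0.0], [-0.0, -0.002, -1.0]]
ft_force: [1.1, 0.0, -0.6]
grip_width: 0.019
gripper_force: 98.3
```

```bash
python3 -m handwheel '0 0 -2 0 0 0 0;0 0 -3.5 0 0 0 0;0 0 -4.2 0 0 0 0;0 0 -4.2 0 0 0 0;0 0 -4.2 0 0 0 0'| grep -E 'posi|ft|rot'; for i in 1 2 3; do python3 -m handwheel '0 0 -0.12 0 0 0 0;0 0 -0.12 0 0 0 0;0 0 -0.12 0 0 0 0' | grep -E 'posi|ft'; done
```

```text
position: [0.4945, -0.1322, 0.0887]
tool_rot: [[0.278, 0.961, -0.001], [0.961, -0.278, 0.001], [0.0, -0.001, -1.0]]
ft_force: [-0.4, 0.8, -1.9]
position: [0.4947, -0.1326, 0.0881]
ft_force: [0.4, -0.8, -2.1]
position: [0.4944, -0.1327, 0.0865]
ft_force: [0.1, 0.7, -1.8]
position: [0.4944, -0.1327, 0.0852]
ft_force: [0.3, 0.8, -1.3]
```

```bash
for i in 1 2 3; do python3 -m handwheel '0 0 -0.12 0 0 0 0;0 0 -0.12 0 0 0 0;0 0 -0.12 0 0 0 0' | grep -E 'posi|ft'; done
```

```text
position: [0.4944, -0.1326, 0.084]
ft_force: [-0.3, 0.5, -2.0]
position: [0.4944, -0.1326, 0.0827]
ft_force: [-0.5, -0.6, -1.2]
position: [0.4944, -0.1327, 0.0815]
ft_force: [0.1, -0.2, -1.7]
```

```bash
python3 -m handwheel '0 0 -0.1 0 0 0 0;0 0 -0.1 0 0 0 0;0 0 -0.1 0 0 0 0' | grep -E 'posi|ft'
```

```text
position: [0.4944, -0.1326, 0.0806]
ft_force: [-0.1, -0.6, -2.8]
```

```bash
for i in 1 2; do python3 -m handwheel '0 0 -0.1 0 0 0 0;0 0 -0.1 0 0 0 0;0 0 -0.1 0 0 0 0' | grep -E 'posi|ft'; done
```

```text
position: [0.4945, -0.1327, 0.0798]
ft_force: [-0.4, -0.6, 0.9]
position: [0.4946, -0.133, 0.0794]
ft_force: [-3.5, -1.7, 7.9]
```

```bash
python3 -m handwheel '0 0 0.04 0 0 0 0;0.07 0.24 0.04 0 0 0 0;0.14 0.48 0.04 0 0 0 0;0.14 0.48 0.04 0 0 0 0' | grep -E 'posi|ft|rot'; for i in 1 2 ; do python3 -m handwheel '0.04 0.14 0 0 0 0 0;0.04 0.14 0 0 0 0 0;0.04 0.14 0 0 0 0 0' | grep -E 'posi|ft'; done
```

```text
position: [0.4965, -0.1281, 0.0796]
tool_rot: [[0.279, 0.96, 0.002], [0.96, -0.279, -0.001], [-0.001, 0.002, -1.0]]
ft_force: [-0.3, -2.3, 5.1]
position: [0.4969, -0.1269, 0.0796]
ft_force: [-0.4, -2.7, 5.9]
position: [0.4973, -0.1255, 0.0796]
ft_force: [-0.2, -3.4, 6.5]
```

```bash
for i in 1 2 3; do python3 -m handwheel '0.04 0.14 0 0 0 0 0;0.04 0.14 0 0 0 0 0;0.04 0.14 0 0 0 0 0' | grep -E 'posi|ft'; done
```

```text
position: [0.4977, -0.1241, 0.0797]
ft_force: [-1.2, -2.2, 6.1]
position: [0.4981, -0.1228, 0.0797]
ft_force: [-0.8, -3.4, 6.5]
position: [0.4985, -0.1214, 0.0797]
ft_force: [-0.8, -3.7, 5.1]
```

```bash
for i in 1 2 3; do python3 -m handwheel '0.04 0.14 0 0 0 0 0;0.04 0.14 0 0 0 0 0;0.04 0.14 0 0 0 0 0' | grep -E 'posi|ft'; done
```

```text
position: [0.4989, -0.12, 0.0797]
ft_force: [-1.1, -1.7, 5.4]
position: [0.4993, -0.1187, 0.0797]
ft_force: [-0.8, -4.9, 5.6]
position: [0.4996, -0.1178, 0.0798]
ft_force: [-2.4, -6.8, 6.2]
```

```bash
for i in 1 2; do python3 -m handwheel '0.04 0.14 0 0 0 0 0;0.04 0.14 0 0 0 0 0;0.04 0.14 0 0 0 0 0' | grep -E 'posi|ft'; done;  python3 -m handwheel '0.04 0.14 0 0 0 0 0;0.08 0.28 0 0 0 0 0;0.08 0.28 0 0 0 0 0;0.08 0.28 0 0 0 0 0' | grep -E 'time|posi|ft|rot'
```

```text
position: [0.5, -0.1172, 0.0799]
ft_force: [-4.0, -10.1, 7.4]
position: [0.5004, -0.1161, 0.0799]
ft_force: [-4.1, -11.9, 5.9]
time_s: 18.85
position: [0.5013, -0.1133, 0.08]
tool_rot: [[0.279, 0.96, 0.002], [0.96, -0.279, -0.005], [-0.004, 0.003, -1.0]]
ft_force: [-3.1, -12.7, 5.7]
```

```bash
for i in 1 2 3 4; do python3 -m handwheel '0.04 0.14 0 0 0 0 0;0.08 0.28 0 0 0 0 0;0.08 0.28 0 0 0 0 0;0.08 0.28 0 0 0 0 0' | grep -E 'posi|ft'; done
```

```text
position: [0.5022, -0.1105, 0.08]
ft_force: [-4.1, -11.8, 6.5]
position: [0.503, -0.1076, 0.0799]
ft_force: [-3.0, -11.5, 6.1]
position: [0.5038, -0.1048, 0.08]
ft_force: [-1.7, -12.0, 6.8]
position: [0.5046, -0.102, 0.0799]
ft_force: [-2.7, -11.7, 6.2]
```

```bash
python3 -m handwheel '0.03 0.1 0 0 0 0 0;0.03 0.1 0 0 0 0 0;0.03 0.1 0 0 0 0 0' | grep -E 'posi|ft'; python3 -m handwheel '-0.17 -0.58 0 0 0 0 0;-0.45 -1.54 0 0 0 0 0;-0.8 -2.7 0 0 0 0 0;-1.14 -3.84 0 0 0 0 0;-1.14 -3.84 0.3 0 0 0 0;-1.14 -3.84 3 0 0 0 0;-1.14 -3.84 5.2 0 0 0 0;-1.14 -3.84 5.2 0 0 0 0'| grep -E 'posi|ft|rot';python3 -m handwheel '7.7 26 0 0 0 0 0;7.7 26 0 0 0 0 0;7.7 26 0 0 0 0 0;7.7 26 0 0 0 0 0;7.7 26 0 0 0 0 0;7.7 26 0 0 0 0 0;7.7 26 0 0 0 0 0;7.7 26 0 0 0 0 0'
```

```text
position: [0.5049, -0.1011, 0.0799]
ft_force: [-3.2, -11.6, 6.4]
position: [0.494, -0.1377, 0.1342]
tool_rot: [[0.278, 0.96, 0.005], [0.96, -0.278, -0.003], [-0.001, 0.005, -1.0]]
ft_force: [1.2, 0.7, -0.2]
time_s: 21.77
position: [0.5695, 0.1272, 0.1294]
tool_rot: [[0.274, 0.962, -0.002], [0.962, -0.274, 0.001], [0.0, -0.002, -1.0]]
ft_force: [-0.9, -0.9, -2.0]
grip_width: 0.0191
gripper_force: 98.3
```

```bash
python3 -m handwheel '0 0 -2 0 0 0 0;0 0 -4 0 0 0 0;0 0 -5.1 0 0 0 0;0 0 -5.1 0 0 0 0;0 0 -5.1 0 0 0 0;0 0 -5.1 0 0 0 0'| grep -E 'posi|ft|rot'; python3 -m handwheel '0 0 -0.1 0 0 0 0;0 0 -0.1 0 0 0 0;0 0 -0.1 0 0 0 0' | grep -E 'posi|ft'
```

```text
position: [0.5697, 0.1225, 0.0803]
tool_rot: [[0.279, 0.96, -0.0], [0.96, -0.279, -0.0], [-0.0, -0.0, -1.0]]
ft_force: [1.1, -0.2, -1.6]
position: [0.5698, 0.1227, 0.0794]
ft_force: [-0.4, -0.0, -1.3]
```

```bash
python3 -m handwheel '0 0 -0.2 0 0 0 0;0 0 -0.2 0 0 0 0;0 0 -0.2 0 0 0 0' | grep -E 'posi|ft'; python3 -m handwheel '0 0 -0.1 0 0 0 0;0 0 -0.1 0 0 0 0;0 0 -0.1 0 0 0 0' | grep -E 'posi|ft'
```

```text
position: [0.5697, 0.1227, 0.077]
ft_force: [0.3, -0.3, -2.0]
position: [0.5699, 0.1228, 0.0763]
ft_force: [0.1, 0.4, 1.2]
```

```bash
python3 -m handwheel '-0.15 -0.5 -0.04 0 0 0 0;-0.3 -1 -0.04 0 0 0 0;-0.44 -1.5 -0.04 0 0 0 0;-0.59 -2 -0.04 0 0 0 0;-0.76 -2.58 -0.04 0 0 0 0;-0.76 -2.58 -0.04 0 0 0 0' | grep -E 'posi|ft|rot'; for i in 1 2 3; do python3 -m handwheel '-0.04 -0.14 0 0 0 0 0;-0.04 -0.14 0 0 0 0 0;-0.04 -0.14 0 0 0 0 0' | grep -E 'posi|ft'; done
```

```text
position: [0.5623, 0.0957, 0.0762]
tool_rot: [[0.279, 0.96, 0.001], [0.96, -0.279, -0.0], [-0.0, 0.001, -1.0]]
ft_force: [0.4, -0.7, 4.6]
position: [0.5621, 0.0951, 0.0762]
ft_force: [-0.4, 1.1, 6.3]
position: [0.5618, 0.0939, 0.0763]
ft_force: [0.9, 1.6, 5.3]
position: [0.5614, 0.0926, 0.0763]
ft_force: [1.6, 2.6, 5.6]
```

```bash
for i in 1 2 3; do python3 -m handwheel '-0.04 -0.14 0 0 0 0 0;-0.08 -0.28 0 0 0 0 0;-0.08 -0.28 0 0 0 0 0;-0.08 -0.28 0 0 0 0 0' | grep -E 'posi|ft'; done
```

```text
position: [0.5608, 0.0906, 0.0764]
ft_force: [1.9, 8.1, 5.7]
position: [0.5603, 0.0884, 0.0765]
ft_force: [3.3, 11.1, 6.0]
position: [0.5595, 0.0856, 0.0765]
ft_force: [3.2, 11.3, 5.9]
```

```bash
python3 -m handwheel '-0.04 -0.14 0 0 0 0 0;-0.08 -0.28 0 0 0 0 0;-0.08 -0.28 0 0 0 0 0;-0.08 -0.28 0 0 0 0 0' | grep -E 'posi|ft'; python3 -m handwheel '-0.04 -0.14 0 0 0 0 0;-0.07 -0.24 0 0 0 0 0;-0.07 -0.24 0 0 0 0 0;-0.07 -0.24 0 0 0 0 0' | grep -E 'time|posi|ft|rot'
```

```text
position: [0.5587, 0.0828, 0.0765]
ft_force: [3.2, 11.5, 5.9]
time_s: 25.93
position: [0.558, 0.0805, 0.0765]
tool_rot: [[0.279, 0.96, 0.004], [0.96, -0.279, 0.003], [0.004, 0.003, -1.0]]
ft_force: [3.9, 11.9, 6.6]
```

```bash
python3 -m handwheel '0.17 0.58 0 0 0 0 0;0.45 1.54 0 0 0 0 0;0.8 2.7 0 0 0 0 0;1.14 3.84 0 0 0 0 0;1.42 4.8 0.1 0 0 0 0;1.42 4.8 3 0 0 0 0;1.42 4.8 6 0 0 0 0;1.42 4.8 6 0 0 0 0'| grep -E 'posi|ft|rot';python3 -m handwheel '-7.84 -26.5 0 0 0 0 0;-7.84 -26.5 0 0 0 0 0;-7.84 -26.5 0 0 0 0 0;-7.84 -26.5 0 0 0 0 0;-7.84 -26.5 0 0 0 0 0;-7.84 -26.5 0 0 0 0 0;-7.84 -26.5 0 0 0 0 0;-7.84 -26.5 0 0 0 0 0' | grep -E 'posi|ft'; python3 -m handwheel '0 0 -2 0 0 0 0;0 0 -4 0 0 0 0;0 0 -5 0 0 0 0;0 0 -5 0 0 0 0;0 0 -5 0 0 0 0;0 0 -5 0 0 0 0'| grep -E 'posi|ft|rot'
```

```text
position: [0.5731, 0.1275, 0.1402]
tool_rot: [[0.278, 0.96, 0.008], [0.961, -0.278, 0.0], [0.002, 0.007, -1.0]]
ft_force: [0.3, -0.3, -1.4]
position: [0.4913, -0.1421, 0.1347]
ft_force: [-0.0, -0.8, -2.0]
position: [0.4931, -0.1377, 0.086]
tool_rot: [[0.278, 0.961, 0.0], [0.961, -0.278, -0.0], [-0.0, 0.001, -1.0]]
ft_force: [0.3, 0.5, -1.5]
```

```bash
python3 -m handwheel '0 0 -0.2 0 0 0 0;0 0 -0.4 0 0 0 0;0 0 -0.4 0 0 0 0;0 0 -0.4 0 0 0 0' | grep -E 'posi|ft'; python3 -m handwheel '0 0 -0.15 0 0 0 0;0 0 -0.15 0 0 0 0;0 0 -0.15 0 0 0 0' | grep -E 'posi|ft'
```

```text
position: [0.4928, -0.1378, 0.0818]
ft_force: [-0.9, -0.3, -2.4]
position: [0.4928, -0.1379, 0.0801]
ft_force: [-0.2, -0.3, -2.3]
```

Down another 1 mm, then slide in to just short of contact (y about -0.106).

```bash
python3 -m handwheel '0 0 -0.08 0 0 0 0;0 0 -0.08 0 0 0 0;0 0 -0.08 0 0 0 0' | grep -E 'posi|ft'; python3 -m handwheel '0.15 0.5 0 0 0 0 0;0.3 1 0 0 0 0 0;0.44 1.5 0 0 0 0 0;0.59 2 0 0 0 0 0;0.86 2.9 0 0 0 0 0;0.86 2.9 0 0 0 0 0;0.86 2.9 0 0 0 0 0' | grep -E 'posi|ft|rot'
```

```text
position: [0.4929, -0.138, 0.0796]
ft_force: [-1.0, -0.1, 2.3]
position: [0.5019, -0.1077, 0.0795]
tool_rot: [[0.278, 0.961, 0.001], [0.961, -0.278, 0.001], [0.001, 0.001, -1.0]]
ft_force: [0.3, 2.8, 5.2]
```

```bash
for i in 1 2 3 4; do python3 -m handwheel '0.04 0.14 0 0 0 0 0;0.08 0.28 0 0 0 0 0;0.08 0.28 0 0 0 0 0;0.08 0.28 0 0 0 0 0' | grep -E 'posi|ft'; done
```

```text
position: [0.5024, -0.1064, 0.0797]
ft_force: [-0.0, -1.9, 5.6]
position: [0.5033, -0.1038, 0.0797]
ft_force: [-0.5, -2.7, 6.5]
position: [0.504, -0.1015, 0.0798]
ft_force: [-2.6, -6.0, 6.9]
position: [0.5048, -0.0997, 0.0799]
ft_force: [-3.5, -11.9, 7.1]
```

```bash
python3 -m handwheel '0.04 0.14 0 0 0 0 0;0.07 0.24 0 0 0 0 0;0.07 0.24 0 0 0 0 0;0.07 0.24 0 0 0 0 0' | grep -E 'posi|ft'; python3 -m handwheel '-0.17 -0.58 0 0 0 0 0;-0.45 -1.54 0 0 0 0 0;-0.8 -2.7 0 0 0 0 0;-1.14 -3.84 0 0 0 0 0;-1.42 -4.8 0.1 0 0 0 0;-1.42 -4.8 3 0 0 0 0;-1.42 -4.8 7 0 0 0 0;-1.42 -4.8 9 0 0 0 0'| grep -E 'posi|ft|rot'; python3 -m handwheel '0 -12 0 0 0 0 0;0 -12 0 0 0 0 0;0 -12 0 0 0 0 0;0 -12 0 0 0 0 0;0 -12 0 0 0 0 0' | grep -E 'time|posi|rot'
python3 - <<'E'
from rig import get_image
from h import *
for n in("scene","top"):
    d=get_image(n);pickle.dump(d,open(n+"3.pkl","wb"))
cr=lambda im,x,y:cv2.resize(im[y:y+60,x:x+80,::-1],None,fx=5,fy=5,interpolation=cv2.INTER_CUBIC)
r=[np.hstack([cr(load("scene"+k)["color"],215,170),cr(load("top"+k)["color"],218,150)]) for k in"03"]
cv2.imwrite("pics/c4.png",np.clip(np.vstack(r)*1.3,0,255).astype(np.uint8))
E
```

```text
position: [0.5055, -0.0974, 0.0799]
ft_force: [-3.6, -12.5, 8.2]
position: [0.4913, -0.1441, 0.1721]
tool_rot: [[0.279, 0.96, 0.001], [0.96, -0.279, -0.001], [-0.001, 0.002, -1.0]]
ft_force: [0.1, -1.4, -1.6]
time_s: 31.93
position: [0.4901, -0.2649, 0.1681]
tool_rot: [[0.281, 0.96, -0.002], [0.96, -0.281, 0.001], [0.001, -0.002, -1.0]]
```

View pics/c4.png

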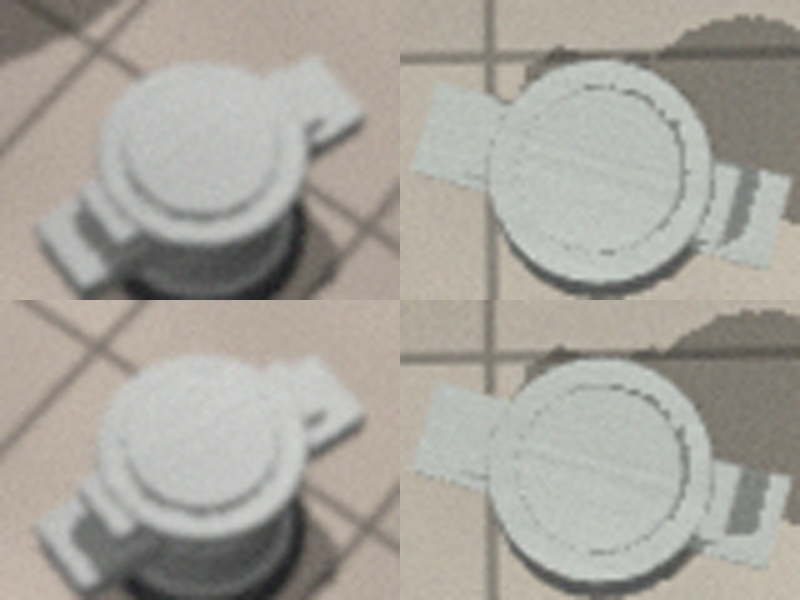

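The lower row is now: the lid stands about 1.5 px higher in the scene view, the pads are unchanged, and the shadows under the ears are wider. I'll check the rise numerically while carrying the wedge back.

```bash
python3 - <<'E'
from h import *
A,B=load("scene0"),load("scene3");dx=np.array([.284,.959,0]);c=np.array([.53,-.0072,.0845])
ga,gb=[cv2.GaussianBlur(cv2.cvtColor(d["color"],cv2.COLOR_RGB2GRAY),(0,0),.8) for d in(A,B)]
hw=9
for n,r in(("L",.045),("C",0),("R",-.045)):
    u,v=proj(A,c+r*dx);u2,v2=proj(A,c+r*dx+[0,0,.005]);e=np.array([u2-u,v2-v])/5
    x,y=int(u),int(v);w=np.eye(2,3,dtype=np.float32)
    t=ga[y-14:y+15,x-14:x+15];cc,w=cv2.findTransformECC(t,gb[y-14:y+15,x-14:x+15],w,cv2.MOTION_TRANSLATION,(3,200,1e-5),None,1)
    print(n,w[:,2],"corr",round(cc,3),"mm/rise",w[:,2]@e/(e@e))
E
python3 -m handwheel '-5.9 -5.5 0 0 0 47 0;-5.9 -5.5 0 0 0 47 0;-5.9 -5.5 0 0 0 47 0;-5.9 -5.5 0 0 0 47 0;-5.9 -5.5 0 0 0 47 0;-5.9 -5.5 0 0 0 47 0;-5.9 -5.5 0 0 0 47 0;-5.9 -5.5 0 0 0 47 0'; python3 -m handwheel '0 0 0 0 0 47.3 0;0 0 0 0 0 47.3 0;0 0 0 0 0 47.3 0;0 0 0 0 0 47.3 0;0 0 0 0 0 47.3 0;0 0 0 0 0 47.3 0;0 0 0 0 0 47.3 0;0 0 0 0 0 47.3 0'
```

```text
L [ 1.1143799  -0.60196716] corr 0.717 mm/rise 3.1036816362525426
C [-0.14968616 -1.3156831 ] corr 0.945 mm/rise 6.421247798076197
R [-0.53987646 -0.9539891 ] corr 0.953 mm/rise 4.928549764227221
time_s: 32.7
position: [0.4322, -0.317, 0.1692]
tool_rot: [[-0.517, 0.856, -0.001], [0.856, 0.517, 0.001], [0.001, -0.0, -1.0]]
ft_force: [0.0, 0.5, -2.1]
grip_width: 0.0189
gripper_force: 98.5
time_s: 33.37
position: [0.4322, -0.3174, 0.1693]
tool_rot: [[-0.979, 0.205, -0.0], [0.205, 0.979, 0.0], [0.0, 0.0, -1.0]]
ft_force: [-0.3, 0.6, -1.1]
grip_width: 0.0189
gripper_force: 98.5
```

Run:
```python
from h import *
from scipy.optimize import least_squares
from scipy.ndimage import map_coordinates
A,B=load("scene0"),load("scene3");dx=np.array([.284,.959,0]);px=np.array([.959,-.284,0]);c=np.array([.53,-.0072,.0855])
ga,gb=[cv2.GaussianBlur(cv2.cvtColor(d["color"],cv2.COLOR_RGB2GRAY).astype(np.float32),(0,0),.8) for d in(A,B)]
r,t=np.meshgrid(np.linspace(.0,.056,60),np.radians(np.arange(0,360,3)));X=r*np.cos(t);Y=r*np.sin(t)
def smp(g,d,a,b,ox=0):
    P=c+Y[...,None]*dx+X[...,None]*px+np.array([0,0,1])*(a+b*Y/.062)[...,None]
    q=(P-d["xyz"])@np.array(d["orientation"]);u=d["cx"]+f(d)*q[...,0]/q[...,2];v=d["cy"]+f(d)*q[...,1]/q[...,2]
    return map_coordinates(g,[v,u],order=3)
ad=np.degrees(t)%180
for lim in(20,28,35):
    k=(abs(ad-90)>lim)&(r>.02)   # skip ear sectors
    a=smp(ga,A,0*X,0)[k]
    s=least_squares(lambda p:(smp(gb,B,p[0]/1e3+0*X,p[1]/1e3)[k]*p[2]+p[3]-a),[5,0,1,0],loss="soft_l1",f_scale=3)
    J=np.linalg.inv(s.jac.T@s.jac);print(lim,"mean",s.x[0],"half tilt(+left)",s.x[1],"sig",np.sqrt(J[1,1]*2*s.cost/k.sum()),"L,R",s.x[0]+s.x[1],s.x[0]-s.x[1],s.x[2:])
```

```text
Traceback (most recent call last):
numpy.linalg.LinAlgError: Singular matrix
```

I'm dropping that fit: it failed, and it is the kind of model search the task rules out. The felt travel gives about 6.1 mm left and 6.4 mm right, and the plain image shift of the lid (6.4 mm) agrees. Now I lay the wedge down.

```bash
python3 -m handwheel '0 0 -4 0 0 0 0;0 0 -8 0 0 0 0;0 0 -12 0 0 0 0;0 0 -14 0 0 0 0;0 0 -14.9 0 0 0 0;0 0 -14.9 0 0 0 0;0 0 -14.9 0 0 0 0;0 0 -14.9 0 0 0 0'; python3 -m handwheel '0 0 -0.2 0 0 0 0;0 0 -0.2 0 0 0 0;0 0 -0.2 0 0 0 0' | grep -E 'posi|ft'
```

```text
time_s: 34.03
position: [0.4329, -0.3189, 0.022]
tool_rot: [[-0.978, 0.207, 0.002], [0.207, 0.978, -0.002], [-0.003, -0.002, -1.0]]
ft_force: [0.1, 0.2, -2.6]
grip_width: 0.0186
gripper_force: 98.5
position: [0.4323, -0.3185, 0.019]
ft_force: [-0.3, -0.3, -2.1]
```

```bash
python3 -m handwheel '0 0 -0.2 0 0 0 0;0 0 -0.2 0 0 0 0;0 0 -0.2 0 0 0 0' | grep -E 'posi|ft'; for i in 1 2; do python3 -m handwheel '0 0 -0.08 0 0 0 0;0 0 -0.08 0 0 0 0;0 0 -0.08 0 0 0 0' | grep -E 'posi|ft';done
```

```text
position: [0.4321, -0.3183, 0.0163]
ft_force: [-0.1, 0.3, -2.9]
position: [0.4321, -0.3182, 0.0155]
ft_force: [-0.0, -0.8, -1.8]
position: [0.4322, -0.3184, 0.015]
ft_force: [-0.9, 1.0, 3.3]
```

Contact on the mat. I release and go up.

```bash
python3 -m handwheel '0 0 0 0 0 0 0.4;0 0 0 0 0 0 1;0 0 0 0 0 0 1;0 0 0 0 0 0 1;0 0 0 0 0 0 1;0 0 0 0 0 0 1;0 0 0 0 0 0 1;0 0 0 0 0 0 1'; python3 -m handwheel '0 0 2 0 0 0 1;0 0 5 0 0 0 1;0 0 9 0 0 0 1;0 0 13 0 0 0 1;0 0 17 0 0 0 1;-5 18 17 0 0 0 1;-5 18 17 0 0 0 1;-5 18 17 0 0 0 1'; python3 -m handwheel '-5 20 0 0 0 0 1;-5 20 0 0 0 0 1;-5 20 0 0 0 0 1;-5 20 0 0 0 0 1;-5 20 0 0 0 0 1;-5 20 0 0 0 0 1;-5 20 0 0 0 0 1;-5 20 0 0 0 0 1'
python3 - <<'E'
from rig import get_image
from h import *
t,s=get_image("top")["color"],get_image("scene")["color"]
cv2.imwrite("pics/end.png",np.vstack([np.hstack([s[:,:400],t[:,200:]])])[:,:,::-1])
E
```

```text
time_s: 35.7
position: [0.4321, -0.3183, 0.0147]
tool_rot: [[-0.979, 0.206, 0.0], [0.206, 0.979, 0.0], [0.0, 0.0, -1.0]]
ft_force: [0.8, 1.0, 0.4]
grip_width: 0.0856
gripper_force: 0.0
time_s: 36.37
position: [0.398, -0.1966, 0.1851]
tool_rot: [[-0.978, 0.207, 0.001], [0.207, 0.978, -0.001], [-0.001, -0.0, -1.0]]
ft_force: [0.2, -0.1, 0.2]
grip_width: 0.0852
gripper_force: 0.0
time_s: 37.03
position: [0.349, 0.0019, 0.1849]
tool_rot: [[-0.979, 0.205, 0.001], [0.205, 0.979, -0.001], [-0.001, -0.0, -1.0]]
ft_force: [-0.7, -0.1, -0.0]
grip_width: 0.0853
gripper_force: 0.0
```

View pics/end.png

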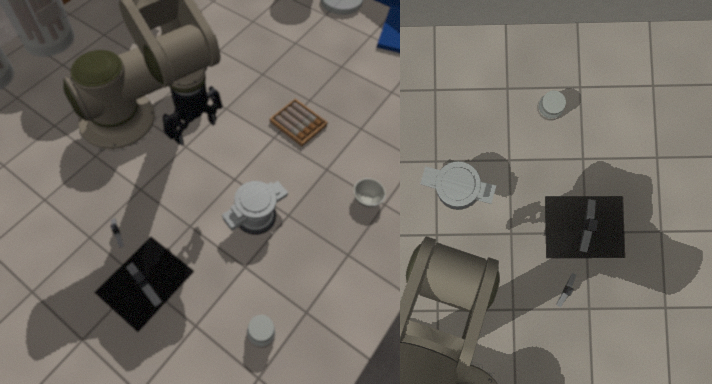

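The wedge lies flat on the mat at about (589,226) of the picture. The bystanders are where they were, the lid is raised and the arm is clear, so I hand in.

```bash
python3 -c "
from rig import env
print(env.close_job())"
```

```text
the job is handed in; nothing more can be done
None
```

I freed the lid and handed in the job after about 37 s: both ends are raised by roughly 6 mm (estimated from wedge travel, about 6.1 mm left and 6.4 mm right), the push stayed near 12 N, and the wedge lies flat on the mat with the bystanders untouched.

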